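# Roll a yarn-guide roller up onto the inspection rest and bolt it in

## Task

Push the steel roller lying at the foot of the little ramp slowly up the ramp, over the crest, until it rests against the stop plate; keep it from rolling back down, and never lift or carry it. Leave the keeper bolt open until the roller is there, then push the bolt's black knob fully in so that the bolt closes behind the roller. Leave the other things on the bench where they are, and finish clear of everything.

Things in the scene. Friction and masses are not known exactly. Their poses are not given: they have to be found in the camera images.
- rest: Roller rest, fixed to the bench: an aluminium channel with a ramp in it. Origin on the bench under its middle; x uphill along it (roughly away from the robot), y left, z up. Level foot, x -139 to -55 mm, 12 mm above the bench, with a lip 15 mm high at -143. Grey side walls: inner faces y = +-65 mm, 8 mm thick, 40 mm high, x -143 to +107. Open above and at the foot.
- ramp_foot (a point): Where the level foot meets the ramp, mid-channel: x = -55 mm in the rest's frame, surface 12 mm above the bench. From here the ramp rises at 10 degrees to the crest. A roller let go on the ramp rolls back. Axes as the rest's.
- crest (a point): Top of the ramp, mid-channel: x = +50 mm in the rest's frame, surface 30.5 mm above the bench. Beyond it a landing falls 5 degrees to the stop plate: a roller past the crest rolls on to the stop by itself and stays there. Axes as the rest's.
- stop (a point): Mid-width point on the near face of the dark stop plate across the channel's top end: x = +95 mm in the rest's frame, 54 mm above the bench; the plate is 12 mm thick, its top 66 mm high. Axes as the rest's.
- roller: Smooth polished steel roller lying across the channel, at first on the level foot: a plain cylinder 50 mm in diameter and 120 mm long, 0.3 to 0.65 kg, low friction (about 0.3). Origin at its middle, on its axis; its own y axis runs along the cylinder, x and z turn as it rolls. Resting against the stop its origin is at x = +70 mm, 54 mm above the bench, in the rest's frame.
- keeper (a joint): Travel of the keeper bolt in m: 0 fully open (bolt tip clear of the channel), 0.040 fully in (against its end stop, the 10 mm steel bolt reaching 39 mm into the channel, 4 mm behind a seated roller). Pushing the knob towards the rest's +y raises it. It slides with about 2 N of friction, no spring, and stays where it is left.
- knob_face (a point): Centre of the outer face of the keeper bolt's black round knob (28 mm in diameter, 16 mm thick), on the right (-y) side of the rest. Push this face towards the rest's +y. With the bolt open it lies at x = +36, y = -156 mm in the rest's frame, 55 mm above the bench; it moves with the bolt. Its dark guide block (x 21 to 51, y -73 to -99 mm, 68 mm high) stands between it and the channel. Axes as the rest's.
- spare_roller: Bystander: smaller steel roller standing on end, 36 mm in diameter, 75 mm tall. Origin: centre of its underside.
- jar: Bystander: amber jar with black cap, 48 mm in diameter, 75 mm tall. Origin: centre of its underside.
- objective: Bystander: dark microscope objective standing on end, 36 mm in diameter, 55 mm tall. Origin: centre of its underside.
- cone: Bystander: empty cardboard yarn cone, 68 mm wide at the foot, 136 mm tall. Origin: centre of its underside.
- dish: Bystander: shallow glass dish, 70 mm in diameter, 14 mm high. Origin: centre of its underside.
- screwdriver: Bystander: screwdriver lying on the bench, 160 mm long. Origin: underside of its middle region; x along it towards the tip.
- slide_box: Bystander: grey plastic slide box 85 x 60 x 35 mm. Origin: centre of its underside.
Not all that is in view belongs to the job. What is shaped like the roller but green or yellow is not meant.

How it is judged (in metres and radians):
On the way, in this order (a step that is already met when the one before it is completed fails the run):
1. the roller rests against the stop plate, the keeper bolt still open (x of roller in the frame of rest between 0.066 and 0.074 m and z of roller in the frame of rest between 0.049 and 0.058 m and y of roller in the frame of rest between -0.012 and 0.012 m and linear speed of roller below 0.05 m/s and value of joint keeper below 0.012 m), for 0.2 s.
2. the keeper bolt is pushed fully in behind the roller (x of roller in the frame of rest between 0.066 and 0.074 m and z of roller in the frame of rest between 0.049 and 0.058 m and y of roller in the frame of rest between -0.012 and 0.012 m and value of joint keeper above 0.036 m), for 0.2 s.
At the end, for the whole second after the job is handed in: The roller lies at rest on the landing against the stop plate (its axis within 4 mm of the seated place along the rest), the keeper bolt is at least 36 of its 40 mm in, and every bystander is within 25 mm of where it stood (all of step 2 and linear speed of roller below 0.02 m/s and distance of each of spare_roller, jar, objective, cone, dish, screwdriver, slide_box from where it was at the start of the episode below 0.025 m); the robot touches nothing.
It fails at once if the roller is let roll back or is shot up the ramp (faster than 0.25 m/s) (linear speed of roller above 0.25 m/s).
It fails at once if the roller is lifted off or carried (more than about 12 mm above the surface it rolls on) (height (world z) of roller above 0.07 m or (x of roller in the frame of rest below -0.06 m and height (world z) of roller above 0.05 m) or (x of roller in the frame of rest below -0.01 m and height (world z) of roller above 0.06 m)).
It fails at once if the roller leaves the channel at the foot (x of roller in the frame of rest below -0.135 m).
It fails at once if a bystander is pushed away (25 mm) or knocked over (distance of any of spare_roller, jar, objective, cone, dish, screwdriver, slide_box from where it was at the start of the episode above 0.025 m or angle between any of spare_roller, jar, objective, cone, dish, slide_box's own z axis and vertical above 0.6 rad).
It also fails if it takes over 54 s, if anything falls off the work surface, if the arm or the gripper's body presses on something with over 40 N, if the wrist force passes 120 N, or if a joint passes its speed limit or range.

## Robot

A 6-joint arm with a two-finger parallel gripper is mounted at the origin on the work surface. World frame = base frame: x ahead of the robot, y to its left, z up, the work surface at z = 0. Lengths are in m, angles in degrees, forces in N, time in s.
With the tool pointing down it reaches from about 0.35 to 0.975 m from the base axis. Payload 4.9 kg.
Tool frame: the origin (TCP) lies between the finger pads; the fingertips stand 11 mm ahead of it and the grasp point (between the pads) lies 8 mm behind it (r.tip_extent is the distance from the TCP to the fingertips, in m); z points along the fingers, y is the direction in which the jaws open and shut (so a half turn about z gives the same grasp; the last joint's range is limited). The gripper opens to 85 mm and grips with 20 to 120 N. Pads are 22 mm wide; open, the fingers measure 114 mm over their backs; the gripper's body (76 mm by 85 mm) begins 54 mm behind the grasp point. The pads swing forward as they close: fully open they stand 13 mm farther back than shut.
Start: joints at [-81.876, 3.019, 92.412, -0, 84.569, -6.818], TCP at [0.161, -0.604, 0.242] pointing down, gripper open.
Joint ranges: [-172.51, 172.51], [-57.92, 126.97], [3.15, 148.05], [-58.71, 238.71], [5.1, 150.11], [-179.66, 179.66]. Speed limits (degrees/s): [147.25, 147.25, 180, 180, 180, 180].

## Interface

Orientations are given as [roll, pitch, yaw] about the fixed x, y, z axes, in that order (R = Rz(yaw) Ry(pitch) Rx(roll)).
In Python, from rig import r, grab_frame, get_calibration, job, boxes_of, trace, tip_of gives the robot as it stands. Calls block until the motion is done:
- r.movep(position, orientation): joint-space move of the TCP to a pose.
- r.move_linear(position, attitude=None, feed=0.15, stop_force=None): straight line of the TCP; attitude=None keeps the orientation; feed is the mean speed in m/s. With stop_force (N) it stops when the force on the tool has changed by that much, and returns True; else False.
- r.goto_joints(angles): joint-space move.
- r.ungrasp() and r.grab(): open the fingers fully, or close them until they stop; the grip force is fixed at half the most.
- r.sleep(seconds).
- r.inverse_kinematics(position, orientation): joint angles nearest the present ones, or None.
- r.sense(): the state.
- grab_frame(name): name is "side" or "top"; returns the picture (480x640x3 uint8, blue, green, red); there is no depth.
- get_calibration(name): a dict with "fov_y" (degrees; the focal length in pixels is half the picture's height over the tangent of half this angle, whatever the lens; pixels are square), "cx", "cy" (the principal point, pixels), "R" (3x3) and "t" (3): a world point X has camera coordinates R X + t. Camera axes: x right, y down, z forward; pixel columns grow to the right and rows downward; lengths in m; the calibration is good to about 2 mm. A picture is of the moment at which its call begins. get_calibration takes no time and is no camera call.
A pose or a line that the arm cannot do raises r.MotionError and nothing moves.
- job.close_job(): hands the job in, once; it reports no verdict.
Trained networks look in the newest picture that a camera, given by its name, has taken for a name from the list of things; names that differ only in an ending like _2 or _b are one class to them, and where a whole thing is asked for, a point or a joint stands for the part that bears it (a point fixed in the world has none). Each returns a list of dicts, best first, with "score" (0 to 1); they miss things now and then, are a little off and sometimes report something else, mostly with a low value. They report only what shows in the picture. A call takes as long as a camera call. They do not tell look-alikes from the thing itself.
- boxes_of(camera, thing): "extent" ([left, top, width, height] in pixels, round what is visible of it).
- trace(camera, thing): "region" (480x640 bool, what is visible of it) and "extent" ([left, top, width, height] in pixels, round what is visible of it).
- tip_of(camera, thing): "at" ([row, column] in pixels: a listed point, or the origin of a listed thing).
The state is a dict: "t": time; "q": joint angles; "qd": joint speeds; "joint_efforts": joint torques, N m; "tcp_pos": TCP position; "ee_rot": TCP orientation; "wrist_force": force on the tool from outside, world axes, zero at the start; "wrist_torque": the same for the moment, N m; "opening": opening from 0.0 (shut) to 1.0 (fully open).
Only numpy, scipy, OpenCV 4.12 (cv2) and the standard library are available. Lean on these libraries where they do the work, as an engineer would, in place of code of your own. Each camera call takes 0.05 s, during which the arm holds its last target. There are 200 camera calls.

## Working session

There is one attempt and no reset: what is moved stays moved. The work goes in short steps, each a Python script; the robot and the scene stay as the last script left them, time stands still between calls to the robot, and variables do not carry over. Pictures are saved under pics/ and viewed, about 8 in all and at most 12, crops included, and the job is handed in when it is done.

```bash
mkdir -p pics; ls; python3 - <<'E'
from rig import *
import cv2, numpy as np
for c in("side","top"):
    cv2.imwrite(f"pics/{c}0.png",grab_frame(c))
    k=get_calibration(c); print(c,{a:np.round(b,4).tolist() for a,b in k.items()})
    for n in("ramp_foot","crest","stop","knob_face","roller"):
        print(n,[(np.round(d["at"],1).tolist(),round(d["score"],2)) for d in tip_of(c,n)][:4])
s=r.sense();print(s["t"],s["tcp_pos"],s["ee_rot"],r.tip_extent)
E
```

```text
pics
side {'fov_y': 54.657, 'cx': 315.4583, 'cy': 235.0931, 'R': [[-0.8725, -0.4886, -0.0028], [-0.2904, 0.523, -0.8013], [0.393, -0.6984, -0.5982]], 't': [0.434, 0.1661, 0.8154]}
ramp_foot [([258.7, 300.7], 0.73)]
crest [([239.0, 254.5], 0.77), ([255.6, 319.1], 0.53), ([259.2, 299.8], 0.35)]
stop [([222.2, 238.5], 0.91), ([205.0, 350.4], 0.17)]
knob_face [([196.6, 294.5], 0.71)]
roller [([393.5, 396.4], 0.91), ([256.1, 317.0], 0.72), ([353.1, 270.3], 0.7)]
top {'fov_y': 47.7704, 'cx': 317.7507, 'cy': 246.349, 'R': [[0.048, -0.9988, -0.0033], [-0.9743, -0.0461, -0.2203], [0.2199, 0.0138, -0.9754]], 't': [0.0262, 0.4996, 0.8995]}
ramp_foot [([250.3, 303.6], 0.76)]
crest [([193.2, 308.4], 0.75)]
stop [([163.6, 306.1], 0.65)]
knob_face [([199.8, 394.3], 0.64)]
roller [([411.8, 171.5], 0.68), ([295.1, 174.2], 0.67), ([270.8, 307.3], 0.61), ([225.5, 308.5], 0.38)]
0.6 [ 0.16115216 -0.60386204  0.24232956] [1.79997682e+02 7.66849617e-04 1.49424168e+01] 0.011
```

View pics/side0.png

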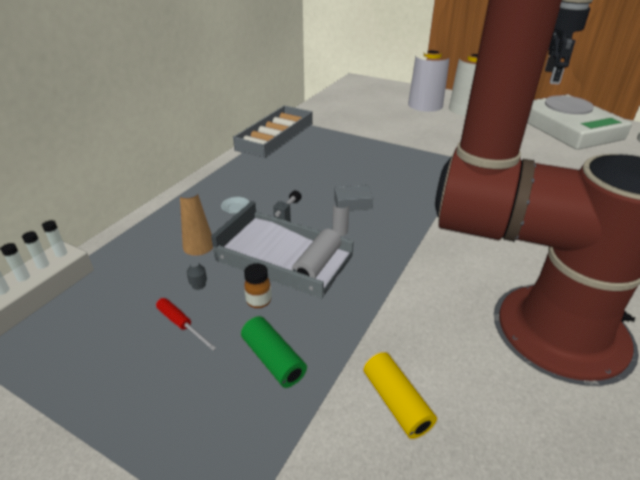

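View pics/top0.png

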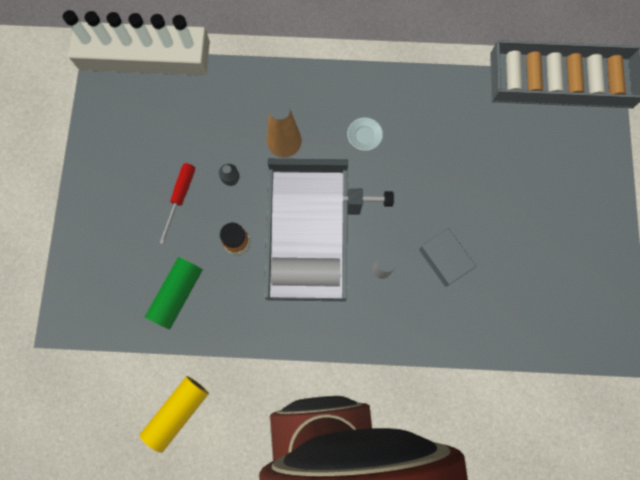

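The roller candidates in the top view are green (174,295), yellow (174,412) and plain steel in the channel (307,271). The steel one fits, since it lies across the channel on the level foot. I'll fit the rest's pose and check it with an overlay on an enlarged crop.

```bash
cat > h.py <<'E'
from rig import *
import cv2, numpy as np
from scipy.optimize import least_squares
def proj(c,X):
    k=get_calibration(c);f=240/np.tan(np.radians(k["fov_y"]/2))
    p=np.asarray(X)@np.array(k["R"]).T+np.array(k["t"])
    return np.c_[f*p[:,0]/p[:,2]+k["cx"],f*p[:,1]/p[:,2]+k["cy"]]
def W(p,L):
    L=np.atleast_2d(L).astype(float);c,s=np.cos(p[2]),np.sin(p[2])
    return np.c_[p[0]+c*L[:,0]-s*L[:,1],p[1]+s*L[:,0]+c*L[:,1],L[:,2]]
PT=dict(ramp_foot=[-.055,0,.012],crest=[.05,0,.0305],stop=[.095,0,.054],knob_face=[.036,-.156,.055])
E
python3 - <<'E'
from h import *
obs={"side":dict(crest=(254.5,239),stop=(238.5,222.2),knob_face=(294.5,196.6),ramp_foot=(300.7,258.7)),
"top":dict(ramp_foot=(303.6,250.3),crest=(308.4,193.2),stop=(306.1,163.6),knob_face=(394.3,199.8))}
def res(p): return np.concatenate([(proj(c,W(p,[PT[n] for n in o]))-np.array(list(o.values()))).ravel() for c,o in obs.items()])
s=least_squares(res,[.6,0,0],loss="soft_l1");p=s.x;print(p,np.degrees(p[2]));print(np.round(res(p).reshape(-1,2),1).tolist())
np.save("p.npy",p)
ims=[]
for c,(x0,y0,w,h) in dict(side=(200,170,170,130),top=(240,145,170,170)).items():
    im=cv2.resize(cv2.imread(f"pics/{c}0.png")[y0:y0+h,x0:x0+w],None,fx=2.35*1,fy=2.35,interpolation=3) if 0 else cv2.resize(cv2.imread(f"pics/{c}0.png")[y0:y0+h,x0:x0+w],(400,int(400*h/w)),interpolation=cv2.INTER_CUBIC)
    k=400/w
    def line(L,col):
        q=((proj(c,W(p,L))-[x0,y0]+.5)*k*8).astype(np.int32);cv2.polylines(im,[q],False,col,1,cv2.LINE_AA,3)
    for s_ in(1,-1): 
        line([[-.143,s_*.065,.04],[.107,s_*.065,.04]],(0,0,255)); line([[-.143,s_*.073,.04],[.107,s_*.073,.04]],(0,255,0))
    line([[.095,-.073,.066],[.107,-.073,.066],[.107,.073,.066],[.095,.073,.066],[.095,-.073,.066]],(255,255,0))
    line([[-.143,-.073,.015],[-.143,.073,.015]],(0,255,255))
    a=np.linspace(0,6.283,30);line(np.c_[.036+.014*np.cos(a),0*a-.156,.055+.014*np.sin(a)],(255,0,255))
    ims.append(cv2.copyMakeBorder(im,0,400-im.shape[0],0,0,0))
cv2.imwrite("pics/ov.png",np.hstack(ims))
for c in("side","top"):
    grab_frame(c)
    for d in trace(c,"roller"): 
        m=d["region"];print(c,round(d["score"],2),d["extent"],np.argwhere(m).mean(0).round(1))
    for n in("spare_roller","jar","dish","slide_box","cone"): print(n,[(np.round(d["extent"]).tolist(),round(d["score"],2)) for d in boxes_of(c,n)][:1])
E
```

```text
[0.5532698  0.07382826 0.01194443] 0.6843652949757961
[[0.0, -1.4], [-2.4, 0.5], [2.8, -1.5], [-3.1, 0.8], [1.6, 0.5], [-1.1, 0.0], [1.9, 2.1], [-0.9, -0.5]]
side 0.88 [363.4, 352.3, 74.5, 86.8] [396.1 399.8]
side 0.87 [240.0, 317.2, 66.8, 72.4] [351.9 273.5]
side 0.7 [291.6, 232.0, 51.0, 47.3] [253.8 317.2]
spare_roller [([333.0, 205.0, 17.0, 32.0], 0.7)]
jar [([245.0, 259.0, 25.0, 49.0], 0.88)]
dish [([220.0, 194.0, 27.0, 23.0], 0.71)]
slide_box [([334.0, 186.0, 41.0, 25.0], 0.81)]
cone [([180.0, 197.0, 30.0, 58.0], 0.93)]
top 0.97 [139.0, 375.6, 66.9, 77.1] [414.6 173.1]
top 0.95 [272.1, 257.4, 68.8, 30.7] [271.5 305.3]
top 0.59 [145.6, 261.0, 56.1, 65.1] [293.2 173.1]
top 0.4 [344.8, 118.7, 34.9, 32.1] [133.5 364.4]
spare_roller [([372.0, 261.0, 18.0, 19.0], 0.74)]
jar [([220.0, 223.0, 30.0, 34.0], 0.77)]
dish [([346.0, 121.0, 33.0, 29.0], 0.82)]
slide_box [([421.0, 228.0, 53.0, 60.0], 0.84)]
cone [([268.0, 112.0, 30.0, 45.0], 0.86)]
```

View pics/ov.png

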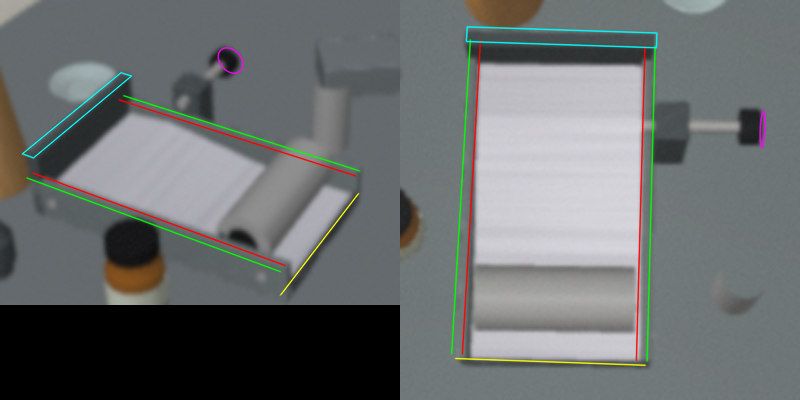

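The overlay confirms the steel roller in the channel, and x matches. The yaw is slightly off: the foot end sits about 3–4 mm to one side. I'll refine y and yaw from the white floor edges, and measure the roller.

```bash
python3 - <<'E'
from h import *
p=np.load("p.npy");im=cv2.cvtColor(cv2.imread("pics/top0.png"),cv2.COLOR_BGR2GRAY).astype(float)
def zf(x): return .012 if x<-.055 else .012+(x+.055)*np.tan(np.radians(10)) if x<.05 else .0305-(x-.05)*np.tan(np.radians(5))
def edge(row,c0,sg): # subpixel half-level crossing going outwards
    cs=c0+sg*np.arange(0,60);v=im[row,cs];hi=np.median(v[:15]);lo=v[25:42].min();m=(hi+lo)/2
    i=np.argmax(v<m);return cs[i]-sg*(m-v[i])/(v[i-1]-v[i])
rows=list(range(178,195))+list(range(204,252))+list(range(290,294))
E=[(r_,edge(r_,306,-1),edge(r_,306,1)) for r_ in rows]
print(E[0],E[20],E[-1])
def lat(q):
    out=[]
    xs=np.linspace(-.135,.09,60)
    for s,i in((1,1),(-1,2)):
        uv=proj("top",W(q,[[x,s*.065,zf(x)] for x in xs]));o=np.argsort(uv[:,1])
        out+=[np.interp(e[0],uv[o,1],uv[o,0])-e[i] for e in E]
    return np.array(out)
f=lambda v:lat([p[0],v[0],v[1]])
s=least_squares(f,p[1:],loss="soft_l1",f_scale=.3)
p2=np.array([p[0],*s.x]);print(p2,np.degrees(p2[2]),np.abs(f(s.x)).mean(), f(s.x)[:len(E)].mean(),f(s.x)[len(E):].mean())
np.save("p.npy",p2)
for c in("top","side"): print(c,proj(c,W(p2,list(PT.values()))).round(1).tolist())
# roller extent rows in top: tangent lines from camera
col=im[240:305,306];print(np.round(col).astype(int).tolist())
print([ (x,proj("top",W(p2,[[x,0,.037]])).round(1).tolist()) for x in(-.1,-.095,-.09)])
# camera-tangent prediction of silhouette
for x in(-.105,-.1,-.095,-.09,-.085):
    a=np.linspace(0,6.28,73);v=proj("top",W(p2,np.c_[x+.025*np.cos(a),0*a,.037+.025*np.sin(a)]))[:,1];print(x,v.min().round(1),v.max().round(1))
E
```

```text
(178, np.float64(272.98837209302326), np.float64(342.7903225806452)) (207, np.float64(272.1621621621622), np.float64(342.65277777777777)) (293, np.float64(269.7068965517241), np.float64(341.65384615384613))
[0.5532698  0.0724477  0.03101509] 1.7770337747793494 0.11726113603746674 0.08000374980383146 -0.08282245904674661
top [[306.6, 250.8], [307.5, 193.3], [307.8, 165.7], [393.8, 197.7]]
side [[298.2, 258.8], [254.7, 237.5], [236.0, 222.8], [296.3, 194.6]]
[209, 208, 205, 202, 202, 202, 205, 208, 209, 209, 211, 208, 202, 199, 195, 196, 193, 176, 131, 116, 127, 133, 139, 143, 148, 152, 156, 157, 159, 163, 166, 170, 170, 168, 165, 162, 156, 155, 151, 146, 139, 133, 126, 118, 110, 130, 174, 196, 200, 199, 200, 198, 199, 198, 194, 192, 181, 151, 102, 78, 80, 110, 118, 118, 120]
[(-0.1, [[305.7, 272.5]]), (-0.095, [[305.8, 269.8]]), (-0.09, [[305.8, 267.0]])]
-0.105 261.2 289.4
-0.1 258.5 286.6
-0.095 255.7 283.8
-0.09 253.0 281.1
-0.085 250.3 278.3
```

Roller at rest x ≈ -98 mm, axis 37 mm up, which is consistent with the level foot. Next I'll approach behind it with the fingers open along the channel's width (two contact points), touching the bench first to get the true fingertip reach.

```bash
cat >> h.py <<'E'
try: P=np.load("p.npy"); YAW=np.degrees(P[2])
except Exception: pass
def wp(x,y,z): return W(P,[x,y,z])[0]
def rest(pos): 
    d=np.array(pos)-[P[0],P[1],0];c,s=np.cos(P[2]),np.sin(P[2]);return np.round([c*d[0]+s*d[1],-s*d[0]+c*d[1],d[2]],4)
def st(m=""):
    s=r.sense();print(m,"t",round(s["t"],2),"rest",rest(s["tcp_pos"]),"F",np.round(s["wrist_force"],1))
E
python3 - <<'E'
from h import *
A=[180,0,YAW]
for x,z in((-.19,.15),(-.19,.01),(-.16,.03),(.03,.06)): print(x,r.inverse_kinematics(wp(x,0,z),A))
r.movep(wp(-.19,0,.14),A);st()
r.move_linear(wp(-.19,0,.04),feed=.1)
print(r.move_linear(wp(-.19,0,-.005),feed=.02,stop_force=4));st("touch")
r.move_linear(wp(-.19,0,.05),feed=.08);st()
cv2.imwrite("pics/s1.png",cv2.resize(grab_frame("side")[150:330,180:420],(800,600)))
E
```

```text
-0.19 [-1.20778208e+00 -3.24652373e+01  1.30427479e+02 -2.54444375e-14
  8.20377583e+01  8.70151841e+01]
-0.19 [-1.20778208e+00 -1.87934835e+01  1.35909166e+02 -2.54444375e-14
  6.28843171e+01  8.70151841e+01]
-0.16 [-9.79447914e-01 -1.58818687e+01  1.31458102e+02 -2.54444375e-14
  6.44237664e+01  8.72435183e+01]
0.03 [-8.07550857e-02  8.39249202e+00  1.05148654e+02 -2.54444375e-14
  6.64588538e+01  8.81422111e+01]
 t 3.81 rest [-0.1896 -0.0004  0.1403] F [ 0.1 -0.4 -0.5]
True
touch t 6.84 rest [-0.19   -0.     -0.0022] F [-1.  -0.3  5.6]
 t 7.65 rest [-0.1905  0.      0.0495] F [ 0.1  0.1 -1. ]
```

View pics/s1.png

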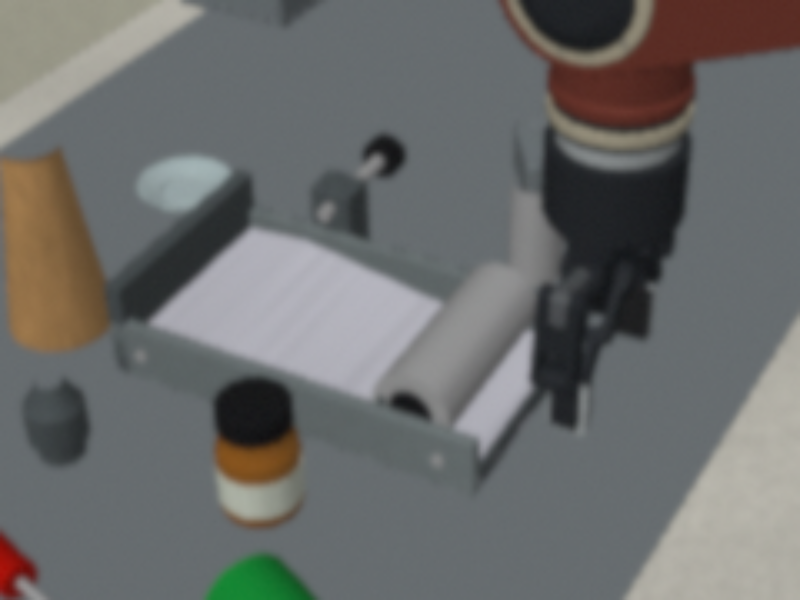

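Open, the fingertips end 2 mm behind the TCP. The pads are positioned behind the roller, so I'll push in slow segments that follow the slope.

```bash
python3 - <<'E'
from h import *
r.move_linear(wp(-.165,0,.024),feed=.06);st("down")
r.move_linear(wp(-.093,0,.024),feed=.03);st("foot")
r.move_linear(wp(-.03,0,.0351),feed=.03);st("mid")
for c,(x,y,w,h) in dict(side=(180,150,240,180),top=(220,140,240,180)).items():
    cv2.imwrite(f"pics/m_{c}.png",cv2.resize(grab_frame(c)[y:y+h,x:x+w],(400,300)))
cv2.imwrite("pics/m.png",np.hstack([cv2.imread("pics/m_side.png"),cv2.imread("pics/m_top.png")]))
E
```

```text
down t 8.45 rest [-0.1652  0.      0.0239] F [ 0.4 -0.7  0.2]
foot t 11.0 rest [-0.0932  0.      0.0239] F [-1.8 -0.2  0.9]
mid t 13.28 rest [-0.0301 -0.      0.035 ] F [-2.  -0.4  0.1]
```

View pics/m.png

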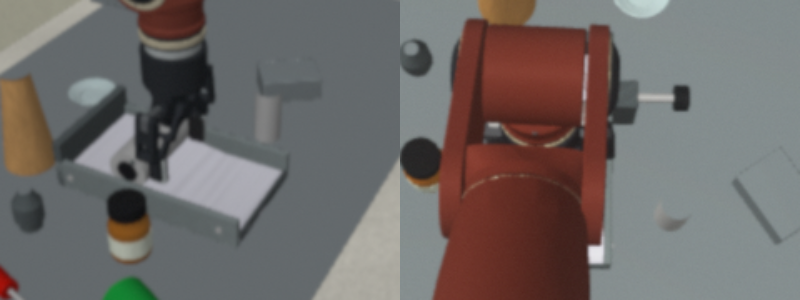

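The roller (side crop at about (128,160)) is held ahead of both fingers on the ramp, with 2 N on the wrist. I'll carry on over the crest.

```bash
python3 - <<'E'
from h import *
r.move_linear(wp(.010,0,.0421),feed=.03);st("near crest")
r.move_linear(wp(.025,0,.0435),feed=.012);st("over")
r.sleep(.3)
r.move_linear(wp(.015,0,.05),feed=.03)
r.move_linear(wp(.0,0,.16),feed=.12);st("up")
print([(np.round(d["at"]).tolist(),round(d["score"],2)) for d in (grab_frame("side"),tip_of("side","roller"))[1]],proj("side",W(P,[[.07,0,.054]])))
cv2.imwrite("pics/s2.png",cv2.resize(grab_frame("side")[150:330,180:420],(640,480)))
E
```

```text
near crest t 14.88 rest [ 0.01   -0.      0.0421] F [0.7 0.8 0. ]
over t 16.29 rest [ 0.0249 -0.      0.0435] F [-0.4  0.  -0.4]
up t 18.22 rest [-0.0006  0.      0.1589] F [ 0.8  0.  -0. ]
[([227.0, 246.0], 0.95), ([396.0, 397.0], 0.65), ([353.0, 275.0], 0.6)] [[245.78205102 225.99219134]]
```

View pics/s2.png

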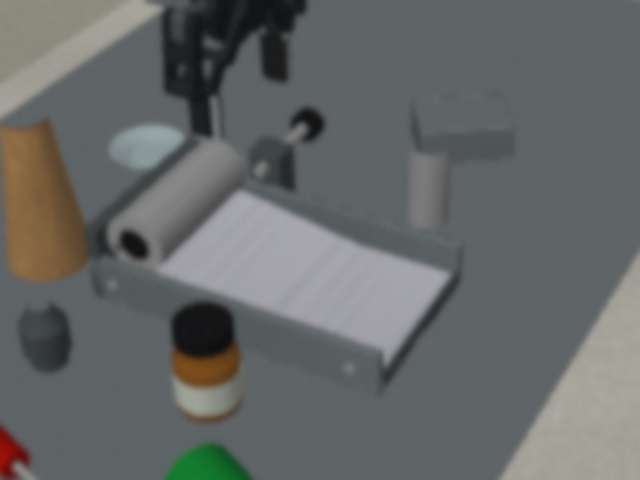

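The roller is seated against the stop: found at pixel (246,227), predicted (245.8,226). The bolt is still open. Now the knob, with the fingers shut and their flat side facing +y.

```bash
python3 - <<'E'
from h import *
A=min(([180,0,YAW+a] for a in(90,-90)),key=lambda a:abs(r.inverse_kinematics(wp(.036,-.2,.16),a)[5]))
r.movep(wp(.036,-.2,.16),A); r.grab()
r.move_linear(wp(.036,-.2,.053),feed=.1);st("down")
print(r.move_linear(wp(.036,-.118,.053),feed=.03,stop_force=14));st("pushed")
r.sleep(.4)
r.move_linear(wp(.036,-.17,.053),feed=.08)
r.move_linear(wp(.036,-.2,.2),feed=.15);r.movep(wp(-.1,-.35,.25),A);st("clear")
g=grab_frame("side");print([(np.round(d["at"]).tolist(),round(d["score"],2)) for d in tip_of("side","roller")],[(np.round(d["at"],1).tolist(),round(d["score"],2)) for d in tip_of("side","knob_face")],proj("side",W(P,[[.036,-.116,.055],[.036,-.156,.055]])).round(1))
t=grab_frame("top")
cv2.imwrite("pics/f.png",np.hstack([cv2.resize(g[150:330,180:420],(400,300)),cv2.resize(t[100:310,160:440],(400,300))]))
E
```

```text
down t 22.01 rest [ 0.0367 -0.2003  0.054 ] F [-0.4 -0.7  0.2]
True
pushed t 24.18 rest [ 0.0357 -0.1279  0.0528] F [ 0.6 -1.5  0.8]
clear t 27.25 rest [-0.0998 -0.3493  0.2492] F [0.6 0.1 0.5]
[([226.0, 249.0], 0.78), ([348.0, 271.0], 0.74), ([394.0, 398.0], 0.68), ([206.0, 235.0], 0.18)] [([231.1, 342.7], 0.72), ([202.2, 286.7], 0.67), ([299.9, 261.1], 0.32), ([254.8, 280.8], 0.26)] [[287.6 203. ]
 [296.3 194.6]]
```

View pics/f.png

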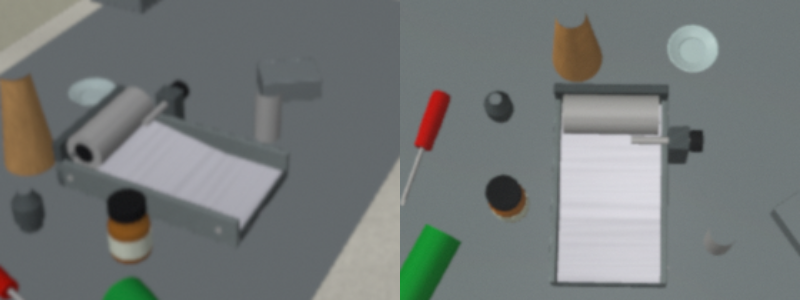

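The roller lies against the stop and the bolt reaches into the channel behind it. The knob sits against its guide block (top crop (697,140)), and the bystanders are where they were.

```bash
python3 -c "
from rig import *
job.close_job()"
```

```text
the job is handed in; nothing more can be done
```

The job is done and handed in at about 27 s of robot time; the hand-in reports no verdict. I pushed the steel roller up the ramp with both open fingers at about 0.03 m/s. It went over the crest and settled against the stop. Then I shut the fingers and pushed the knob in until it met its end stop, and moved the arm clear.

**Last checks:**
- **Roller:** the network found it at pixel (246,227) before the bolt was closed and (249,226) after. The predicted seated place is (245.8,226).
- **Bolt:** the push stopped on a force rise near the expected end of travel. That puts the knob face about 1 mm short of its nominal end position, within my measuring accuracy. The last picture shows the knob against its guide block and the bolt behind the roller.
- **Knob detection:** this one disagreed. The network's best guess, (343,231), was wrong. Its second, (287,202), matches the predicted (287.6,203).
- **Bystanders:** by eye, those in the last crops are where they were; I did not measure them again.

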